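# Third hand: hold a heat sink against the sprung rear panel

### The job

Be the third hand for a colleague who will screw the heat sink to the rear panel from behind. Set the black finned heat sink flat on the bed of the assembly jig with its fins pointing up, one fin-end side squarely against the sprung panel and centred between the two engraved lines, and push the panel back about half of its 16 mm travel (about 9 N; the dark rings on its guide pins then just enter the housings), never to its end. Keep it steady there for three seconds and finish while still holding it pressed; leave the other things on the table where they are.

Things in the scene. Friction and masses are not known exactly. Their poses are not given: they have to be found in the camera images.
- heat_sink: black finned heat sink, loose, about 110 g, 45 (x) x 50 (y) x 25 (z) mm; origin at the centre of its underside, z up. 5 mm base, nine 20 mm high fins along x. The x faces (50 mm wide) are the fin-end sides; the y faces are plain outer fins, good to grip. Starts fins up in any of three places; the camera block and the tin have the other two.
- jig: assembly jig, fixed, aluminium bed 160 (x) x 130 (y) x 12 (z) mm; origin at the centre of its underside, x from its open front to the sprung panel, y along the panel. Bed top at z = 12 mm, lines engraved along x at y = +-27.5 mm. Behind the panel two dark uprights 62 mm high at x = 59 to 77, y = +-46 mm, each with a spring housing. Nothing else on the bed.
- panel_face (a point): centre of the front face (looks to the jig's -x) of the sprung steel rear panel, 22 mm above the bed; axes as the jig's; moves with the panel. Panel 6 (x) x 118 (y) x 40 (z) mm, its top 54 mm above the table. At rest the face is at jig x = +20 mm.
- panel (a joint): slide of the sprung panel, m: 0 at rest (forward), 0.016 at its end stop (pushed back along the jig's +x). The springs push forward with 1.8 N at 0 plus 0.9 N per mm, so 9 N at half travel (0.008). A dark ring on each guide pin just enters the housing at about half travel.
- webcam_block: black camera block 45 x 50 x 42 mm, loose, a bystander. Origin: centre of its underside.
- tin: low round open tin, 62 mm across, 26 mm high, loose, a bystander. Origin: centre of its underside.
- screw_tub: white round screw-top tub, 40 mm across, 45 mm high, loose, a bystander behind the three places. Origin: centre of its underside.
- screwdriver: black screwdriver, 165 mm long, loose, near the table's front edge, a bystander. Origin: centre of its underside.
- mouse: white computer mouse 92 x 56 x 31 mm, loose, at the right, a bystander. Origin: centre of its underside.
Mind the look-alikes: they are no part of the job. There is more than one size of the heat_sink; the job needs the middle-sized.

How it is judged (in metres and radians):
On the way:
1. the heat sink is flat on the bed and presses the panel back by 4.5 to 11.5 mm, steadily for 2 s (value of joint panel between 0.0045 and 0.0115 m and x of heat_sink in the frame of panel_face above -0.027 m and z of heat_sink in the frame of jig below 0.0155 m and linear speed of heat_sink below 0.01 m/s), for 2 s.
At the end, for the whole second after the job is handed in: The robot still presses the sink: fins up, flat on the bed (3.5 mm, 3.4 deg), fin-end side on the panel within 4.5 deg, centred within 8 mm, panel pushed back 4.5 to 11.5 mm with 4 to 15 N, at rest; arm and fingers do not touch the panel (all of step 1 and contact force between heat_sink and panel between 4 and 15 N and x of heat_sink in the frame of panel_face below -0.019 m and y of heat_sink in the frame of panel_face between -0.008 and 0.008 m and z of heat_sink in the frame of jig above 0.009 m and angle between the x axis of heat_sink and the x axis of jig, either way round below 0.08 rad and angle between heat_sink's own z axis and vertical below 0.06 rad and contact force between each of the arm, the fingers and panel below 0.5 N and contact force between any of the fingers, the arm and heat_sink above 2 N); the arm keeps its last pose, push and grip.
It fails at once if the panel is pushed to its end stop (value of joint panel above 0.015 m).
It fails at once if a bystander (camera block, tin, screw tub, screwdriver or mouse) is moved by more than 30 mm (distance of any of webcam_block, tin, screw_tub, screwdriver, mouse from where it was at the start of the episode above 0.03 m).
It also fails if it takes over 51 s, if anything falls off the work surface, if the arm or the gripper's body presses on something with over 40 N, if the wrist force passes 120 N, or if a joint passes its speed limit or range.

### The arm

A 7-joint arm with a two-finger parallel gripper is mounted at the origin on a cart in front of the work surface, level with it; the furniture and walls round the work are solid. World frame = base frame: x ahead of the robot, y to its left, z up, the work surface at z = 0. Lengths are in mm, angles in rad, forces in N, time in s.
With the tool pointing down it reaches from about 400 to 875 mm from the base axis. Payload 4.4 kg.
Tool frame: the origin (TCP) lies midway between the tips of the shut fingers; the grasp point (between the pads) lies 19 mm behind it; z points along the fingers, y is the line along which they close (so a half turn about z gives the same grasp; the last joint's range is limited). The gripper opens to 85 mm and grips with 20 to 120 N. Pads are 22 mm wide; open, the fingers measure 114 mm over their backs; the gripper's body (76 mm by 85 mm) begins 54 mm behind the grasp point. The pads swing forward as they close: fully open they stand 13 mm farther back than shut.
Start: joints at [-1.352, 0.628, 0.038, 1.517, -0.027, 0.996, -0.02], TCP at [182.603, 623.838, 231.313] pointing down, gripper open.
Joint ranges: [-3.06, 3.06], [-0.37, 2.12], [-1.25, 1.32], [0.18, 2.47], [-1.1, 4.24], [0.23, 1.98], [-2.94, 2.94]. Speed limits (rad/s): [2.57, 2.57, 3.14, 3.14, 3.14, 3.14, 3.14].

### API

Orientations are given as [roll, pitch, yaw] about the fixed x, y, z axes, in that order (R = Rz(yaw) Ry(pitch) Rx(roll)).
In Python, from cell import readout, optics, order gives the robot as it stands.
- The arm moves only by the shell command python3 -m jog 'ROWS'. ROWS is a JSON object of lists of equal length, an entry for each row: "claw": the opening, from 0 (shut) to 1 (fully open); "xyz": the shift along the tool's x, y, z each as a share of 0.1 m, from -1 to 1, a list of three; "twist": the turn, a rotation vector about the tool's x, y, z each as a share of 180 degrees, from -1 to 1, a list of three. A call has 1 to 12 rows; each row shifts and turns the commanded pose from where the row before left it, along the tool's axes as they then stand; what a row does not reach is not made up. A row lasts 1/8 s, in which the tool goes at most 62.5 mm and 10.7 degrees, less where a joint would pass 70% of its speed; a pose out of reach is approached as far as the arm can. A call with a number of a shift or a turn outside -1 to 1 is refused whole. A call with a gripper value outside its range is refused whole. The fingers move at their own pace and stop on an object; the grip force is fixed at half the most. Time passes only in rows, so rows that do not move let the fingers close. It gives the time, the measured TCP pose, the force, the opening and the grip force at its end, in the units of the state.
- readout.read_state(): the state, without advancing time (a new reading comes with each control period).
- optics.get_image(name): name is "scene" or "top"; returns a dict with "color" (480x640x3 uint8, red, green, blue), "fovy" (degrees; the focal length in pixels is half the picture's height over the tangent of half this angle, whatever the lens; pixels are square), "cx", "cy" (the principal point, pixels), "view" (4x4, takes a point from world to camera coordinates). Camera axes: x right, y up, looking along -z (the intrinsics and any distortion apply to the point x, -y, -z); pixel columns grow to the right and rows downward; lengths in mm; the calibration is good to about 2 mm. A picture is of the moment at which its call begins. There is no depth.
- order.finish_job(): hands the job in; it is judged then, once.
Trained networks look in the newest picture that a camera, given by its name, has taken for a name from the list of things; names that differ only in an ending like _2 or _b are one class to them, and where a whole thing is asked for, a point or a joint stands for the part that bears it (a point fixed in the world has none). Each returns a list of dicts, best first, with "score" (0 to 1); they miss things now and then, are a little off and sometimes report something else, mostly with a low value. They report only what shows in the picture. A call takes as long as a camera call. They do not tell look-alikes from the thing itself.
- optics.boxes_of(camera, label): "rect" ([left, top, width, height] in pixels, round what is visible of it).
The state is a dict: "clock": time; "qpos": joint angles; "qd": joint speeds; "tau": joint torques, N m; "eef_pos": TCP position; "tool_rot": TCP orientation; "force": force on the tool from outside, world axes, zero at the start; "torque": the same for the moment, N m; "width": finger opening in mm; "gripper_force": force on a finger pad.
Only numpy, scipy, OpenCV 4.12 (cv2) and the standard library are available. Lean on these libraries where they do the work, as an engineer would, in place of code of your own. Each camera call takes 0.05 s, during which the arm holds its last target. There are 200 camera calls.

## Working session

There is one attempt and no reset: what is moved stays moved. The work goes in short steps, Python scripts to look and compute and a shell command to move; the robot and the scene stay as the last step left them, time stands still between calls to the robot, and variables do not carry over. Pictures are saved under pics/ and viewed, at most 10 in all, crops included, and the job is handed in when it is done.

```bash
mkdir -p pics
cat > h.py <<'E'
import numpy as np,cv2
from cell import readout,optics,order
def snap(c,f=None):
    d=optics.get_image(c)
    if f: cv2.imwrite('pics/'+f,d['color'][:,:,::-1])
    return d
def ray(d,u,v):
    V=np.array(d['view']);f=240/np.tan(np.radians(d['fovy'])/2)
    r=np.array([(u-d['cx'])/f,-(v-d['cy'])/f,-1.])
    return -V[:3,:3].T@V[:3,3],V[:3,:3].T@r
def at(d,u,v,z):
    c,r=ray(d,u,v);return (c+r*(z-c[2])/r[2])
def proj(d,p):
    V=np.array(d['view']);f=240/np.tan(np.radians(d['fovy'])/2)
    q=V[:3,:3]@np.array(p)+V[:3,3];return np.array([d['cx']+f*q[0]/-q[2],d['cy']-f*q[1]/-q[2]])
E
python3 - <<'E'
from h import *
for c in('scene','top'):
    d=snap(c,c+'0.png');print(c,d['fovy'],d['cx'],d['cy'],[k for k in d],np.round(np.array(d['view']),3).tolist())
    for n in('heat_sink','jig','panel_face','webcam_block','tin'):
        print(n,[(np.round(b['rect']).tolist(),round(b['score'],2)) for b in optics.boxes_of(c,n)][:4])
s=readout.read_state();print(s)
E
```

```text
scene 47.47909044958608 312.49820356434867 232.7978402754468 ['color', 'fovy', 'cx', 'cy', 'view'] [[-0.447, -0.894, -0.023, 158.258], [0.404, -0.225, 0.887, -275.765], [-0.798, 0.387, 0.461, -853.174], [0.0, 0.0, 0.0, 1.0]]
heat_sink [([252.0, 265.0, 24.0, 15.0], 0.88), ([308.0, 266.0, 16.0, 15.0], 0.76)]
jig [([302.0, 203.0, 70.0, 56.0], 0.87)]
panel_face [([311.0, 216.0, 44.0, 20.0], 0.68)]
webcam_block [([178.0, 275.0, 29.0, 34.0], 0.57)]
tin [([121.0, 287.0, 29.0, 26.0], 0.97)]
top 45.23414167781149 321.14349382430646 235.26505440501882 ['color', 'fovy', 'cx', 'cy', 'view'] [[-0.01, -1.0, -0.02, -58.06], [0.999, -0.011, 0.044, -505.276], [-0.044, -0.02, 0.999, -1680.448], [0.0, 0.0, 0.0, 1.0]]
heat_sink [([392.0, 199.0, 28.0, 23.0], 0.95), ([270.0, 242.0, 20.0, 14.0], 0.7), ([306.0, 263.0, 16.0, 11.0], 0.46)]
jig [([332.0, 195.0, 45.0, 58.0], 0.79)]
panel_face [([337.0, 212.0, 36.0, 10.0], 0.6)]
webcam_block [([217.0, 240.0, 17.0, 19.0], 0.74)]
tin [([175.0, 232.0, 22.0, 15.0], 0.65)]
{'clock': 0.6, 'qpos': array([-1.35182924,  0.6283814 ,  0.03851754,  1.51736183, -0.02700207,
        0.99630844, -0.01999644]), 'qd': array([-4.38276823e-04, -4.35518116e-04,  6.73590162e-05, -2.06799449e-05,
       -4.70725891e-04,  8.15738297e-04,  6.69875093e-04]), 'tau': array([-4.83875974e-04, -5.62978148e+01,  1.22505058e+00, -1.93696886e+01,
        1.08608292e-02,  1.88083883e-03,  5.10224663e-07]), 'eef_pos': array([182.59885497, 623.86060721, 231.33804726]), 'tool_rot': array([ 3.14153356e+00, -3.03632731e-05,  2.85678967e+00]), 'force': array([ 0.03319031, -0.12678822, -0.11471855]), 'torque': array([ 0.01069097, -0.00853993,  0.00322736]), 'gripper_force': 0.0, 'width': 85.24449204519676}
```

View pics/scene0.png

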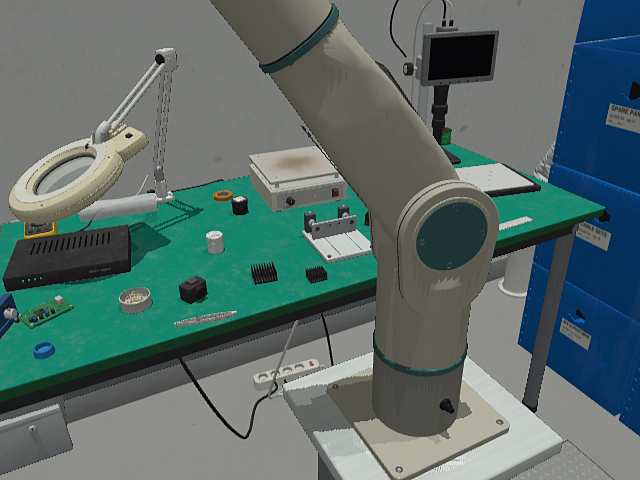

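View pics/top0.png

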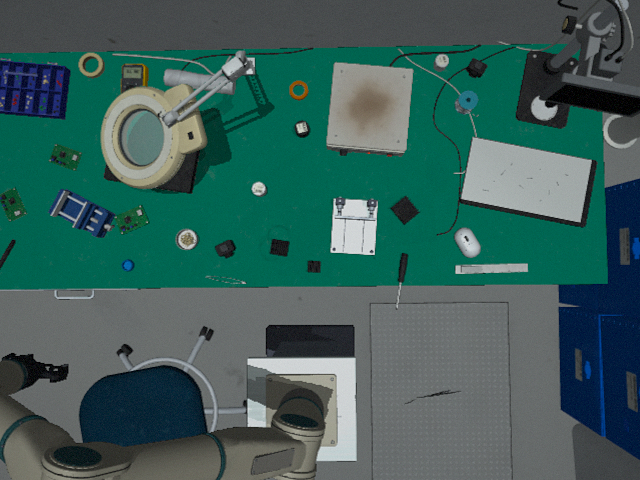

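The scene shows tin, camera block, two heat sinks and the jig. In the top view the heat sinks lie at (404,210), turned and larger, at (280,248) and at (314,267), smaller. The jig is at (355,226). Next I measure sizes and take an enlarged crop.

Run:
```python
from h import *
d=snap('top');s=snap('scene')
im=d['color'][185:285,255:425][:,:,::-1]
a=cv2.resize(im,None,fx=4.7,fy=4.7,interpolation=cv2.INTER_CUBIC)
cv2.imwrite('pics/crop1.png',a[:,:800])
b=s['color'][195:295,235:385][:,:,::-1]
cv2.imwrite('pics/crop2.png',cv2.resize(b,None,fx=5.3,fy=5.3,interpolation=cv2.INTER_CUBIC))
print('cam',ray(d,0,0)[0],ray(s,0,0)[0])
g=cv2.cvtColor(d['color'],cv2.COLOR_RGB2HSV)
for n,(x,y,w,h) in {'mid':(262,234,36,28),'small':(302,257,26,20),'big':(386,192,40,35)}.items():
    m=(g[y:y+h,x:x+w,2]<70).astype(np.uint8)
    k,l,st,c=cv2.connectedComponentsWithStats(m)
    i=1+np.argmax(st[1:,4]);ys,xs=np.nonzero(l==i)
    P=np.array([at(d,u+x,v+y,25)[:2] for u,v in zip(xs,ys)],np.float32)
    print(n,cv2.minAreaRect(P),st[i])
    e=[at(d,x,y,0)for x,y in((0,0),(1,0))];print('mm/px',np.linalg.norm(e[1]-e[0]))
# project jig corners guess
for u,v in((332,253),(377,253),(332,198),(377,198)): print(u,v,at(d,u,v,12).round(1))
```

```text
cam [ 430.24438186  -96.72708772 1699.44560871] [-498.92410493  409.88775995  641.92301166]
mid ((470.05975341796875, 58.549129486083984), (52.75625991821289, 44.98122024536133), 79.96585845947266) [  8   5  20  18 282]
mm/px 3.0779797031864664
small ((414.9052734375, -40.62470245361328), (37.76677322387695, 34.805782318115234), 89.41793060302734) [  5   3  14  13 151]
mm/px 3.0779797031864664
big ((575.2714233398438, -306.75445556640625), (63.77882385253906, 59.33009338378906), 38.8515625) [  4   4  30  29 442]
mm/px 3.0779797031864664
332 253 [452.2 -94.7  12. ]
377 253 [ 450.9 -226.2   12. ]
332 198 [613.9 -96.5  12. ]
377 198 [ 612.2 -228.6   12. ]
```

View pics/crop1.png

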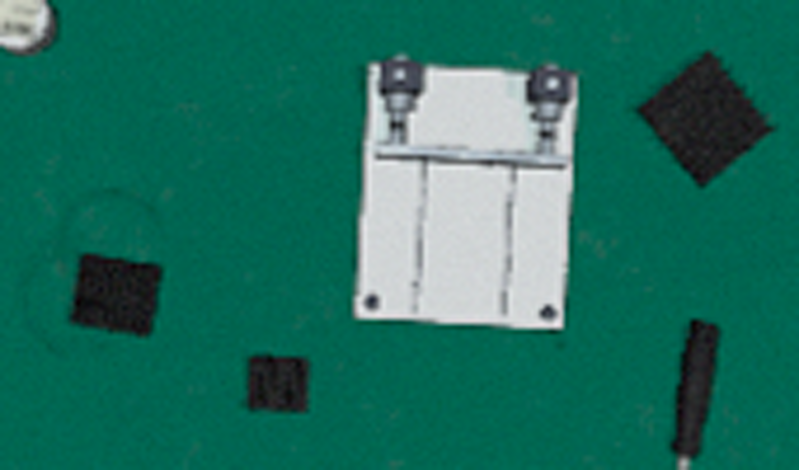

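View pics/crop2.png

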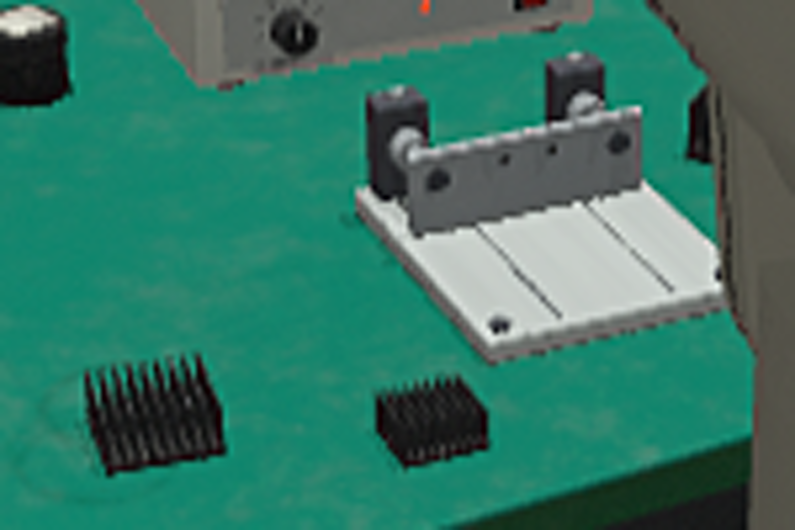

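The crops show the middle sink at crop (117,295), fins along x and turned slightly clockwise. The jig's corners are at (355,318), (563,328), (370,63) and (577,73). I fit the poses and work out the first move.

```bash
cat >> h.py <<'E'
from scipy.optimize import minimize
def sil(d,p,box):
    # box: half x, half y, z0,z1
    hx,hy,z0,z1=box;c,s=np.cos(p[2]),np.sin(p[2]);K=16
    q=[proj(d,(p[0]+c*a-s*b,p[1]+s*a+c*b,z)) for a in(-hx,hx) for b in(-hy,hy) for z in(z0,z1)]
    h=cv2.convexHull((np.array(q)*K).round().astype(np.int32).reshape(-1,1,2))
    return h
def fitsil(d,mask,off,p0,box):
    K=16;m=cv2.resize(mask.astype(np.float32),None,fx=K,fy=K,interpolation=cv2.INTER_LINEAR)
    def cost(p):
        h=sil(d,p,box)-np.array([[[int((off[0]-.5)*K),int((off[1]-.5)*K)]]],np.int32)
        t=np.zeros(m.shape,np.float32);cv2.fillConvexPoly(t,h.astype(np.int32),1.);return float(np.abs(t-m).mean())
    sx=np.array([[0,0,0],[8,0,0],[0,8,0],[0,0,.15]])
    r=minimize(cost,p0,method='Nelder-Mead',options=dict(initial_simplex=np.array(p0)+sx,xatol=.02,fatol=1e-6))
    return r.x,r.fun
def toolshift(dx,dy,dz,R=None):
    from scipy.spatial.transform import Rotation as Ro
    s=readout.read_state();R=Ro.from_euler('xyz',s['tool_rot']).as_matrix()
    return R.T@np.array([dx,dy,dz])
E
python3 - <<'E'
from h import *
d=snap('top');g=d['color'].astype(int)
x,y,w,h=262,234,36,28
G=g[y:y+h,x:x+w].max(2).astype(float); bg=np.median(G[:, -4:])
m=np.clip((bg-G)/(bg-30),0,1)
for bw in(0,1): print('sink',fitsil(d,(m>.5) if bw else m,(x,y),[470,58,-.15],(22.5,25,0,25)))
x,y,w,h=322,188,65,75
r=g[y:y+h,x:x+w,0];m=(r>110).astype(np.uint8)
m=cv2.morphologyEx(m,cv2.MORPH_CLOSE,np.ones((9,9)))
print('jig',fitsil(d,m,(x,y),[532,-161,-.06],(80,65,0,12)))
def q(p):
    c,s=np.cos(p[2]),np.sin(p[2])
    return np.concatenate([proj(d,(p[0]+c*a-s*b,p[1]+s*a+c*b,12)) for a,b in((-80,65),(-80,-65),(80,65),(80,-65))])
C=np.array([(355,318),(563,328),(370,63),(577,73)])/4.7+np.array([254.5,184.5])
from scipy.optimize import least_squares
r=least_squares(lambda p:q(p)-C.ravel(),[532,-161,-.06]);print(r.x,r.fun.round(1))
s=readout.read_state();e=s['eef_pos'];print(toolshift(470-e[0],58-e[1],0),s['tool_rot'])
E
```

```text
sink (array([ 4.70676237e+02,  5.99829310e+01, -1.72960859e-01]), np.float64(0.047841813415288925))
sink (array([ 4.70516742e+02,  5.99291064e+01, -1.88886954e-01]), np.float64(0.02274235524237156))
jig (array([ 5.30424297e+02, -1.59074316e+02, -7.04739228e-02]), np.float64(0.014575948007404804))
[ 5.30566501e+02 -1.59168009e+02 -6.55515414e-02] [ 0.  -0.1  0.2  0.2 -0.2 -0.2 -0.   0. ]
[-4.34790149e+02 -4.62297846e+02 -4.29346603e-02] [ 3.14152640e+00 -2.83032106e-05  2.85678850e+00]
```

```bash
python3 -m jog '{"claw":[1,1,1,1,1,1,1,1,1,1,1,1],"xyz":[[-0.395,-0.42,0],[-0.395,-0.42,0],[-0.395,-0.42,0],[-0.395,-0.42,0],[-0.395,-0.42,0],[-0.395,-0.42,0],[-0.395,-0.42,0],[-0.395,-0.42,0],[-0.395,-0.42,0],[-0.395,-0.42,0],[-0.395,-0.42,0],[0,0,0]],"twist":[[0,0,0],[0,0,0],[0,0,0],[0,0,0],[0,0,0],[0,0,0],[0,0,0],[0,0,0],[0,0,0],[0,0,0],[0,0,0],[0,0,-0.033]]}'
python3 - <<'E'
from h import *
s=readout.read_state();e=s['eef_pos'];print(e,s['tool_rot'],s['qpos'].round(2),toolshift(470.5-e[0],60-e[1],70-e[2]))
E
```

```text
clock: 2.25
eef_pos: [471.8, 53.2, 231.6]
tool_rot: [-3.14, 0.002, 2.954]
force: [-0.8, 1.0, -1.5]
width: 85.2
gripper_force: 0.0
[471.84569048  53.21123102 231.60304929] [-3.13981544e+00  2.48605457e-03  2.95413962e+00] [-0.24  0.38  0.09  1.99 -0.04  0.77  1.26] [  2.98899799   6.70624494 161.58445463]
```

```bash
python3 -m jog '{"claw":[1,1,1,1,1],"xyz":[[0.03,0.067,0],[0,0,0.5],[0,0,0.5],[0,0,0.5],[0,0,0]],"twist":[[0,0,0],[0,0,0],[0,0,0],[0,0,0],[0,0,0]]}'
python3 - <<'E'
from h import *
s=readout.read_state();e=s['eef_pos'];print(e,s['tool_rot'],toolshift(470.5-e[0],60-e[1],3-e[2]))
for c in('scene','top'): d=snap(c,c+'1.png');print(proj(d,(470,60,25)))
a=cv2.imread('pics/scene1.png')[190:310,180:340];b=cv2.imread('pics/top1.png')[190:290,210:350]
a=cv2.resize(a,(560,420),interpolation=cv2.INTER_CUBIC)
cv2.imwrite('pics/c3.png',a)
E
```

```text
clock: 2.88
eef_pos: [464.9, 66.6, 78.7]
tool_rot: [-3.139, -0.008, 2.961]
force: [0.3, -0.3, 0.8]
width: 85.3
gripper_force: 0.0
[464.88959776  66.57532434  78.71684911] [-3.13930274 -0.00763912  2.9613455 ] [-7.2764956  -5.28973117 75.67578278]
[263.9700497  268.17404815]
[278.77457725 247.39858821]
```

View pics/c3.png

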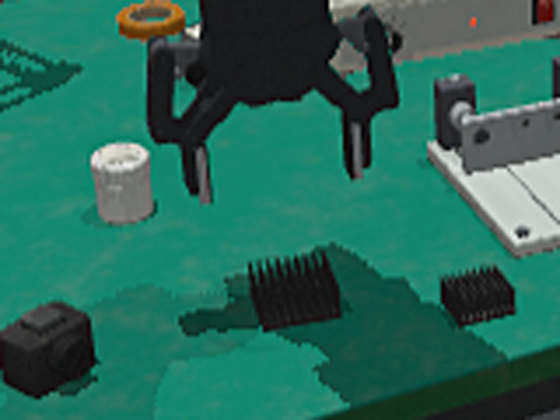

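The gripper hangs above the middle sink at crop (295,290) with a finger on either side. I correct the offset, then go down.

```bash
python3 -m jog '{"claw":[1,1],"xyz":[[0,0,0],[0,0,0]],"twist":[[0,0,0],[0,0,0]]}'
python3 - <<'E'
from h import *
s=readout.read_state();e=s['eef_pos'];print(e,s['tool_rot'],toolshift(470.5-e[0],60-e[1],3-e[2]))
E
```

```text
clock: 3.22
eef_pos: [469.3, 65.9, 83.1]
tool_rot: [3.14, 0.003, 2.96]
force: [-0.1, -0.7, -1.2]
width: 85.4
gripper_force: 0.0
[469.27160379  65.85455145  83.08792078] [3.14019259 0.00338508 2.96031724] [-1.99263534 -5.64929412 80.08729403]
```

```bash
python3 -m jog '{"claw":[1,1,1,1,1,1,1,1],"xyz":[[-0.015,-0.056,0],[0,0,0.25],[0,0,0.25],[0,0,0.15],[0,0,0.05],[0,0,0.05],[0,0,0],[0,0,0]],"twist":[[0,0,0],[0,0,0],[0,0,0],[0,0,0],[0,0,0],[0,0,0],[0,0,0],[0,0,0]]}'
```

```text
clock: 4.22
eef_pos: [467.7, 59.3, 9.3]
tool_rot: [-3.139, -0.009, 2.96]
force: [0.6, -0.0, 0.7]
width: 85.1
gripper_force: 0.0
```

```bash
python3 -m jog '{"claw":[1,1,0,0,0,0,0,0,0,0],"xyz":[[0,0,0.04],[0,0,0.04],[0,0,0],[0,0,0],[0,0,0],[0,0,0],[0,0,0],[0,0,0],[0,0,0],[0,0,0]],"twist":[[0,0,0],[0,0,0],[0,0,0],[0,0,0],[0,0,0],[0,0,0],[0,0,0],[0,0,0],[0,0,0],[0,0,0]]}'
```

```text
clock: 5.48
eef_pos: [467.5, 59.4, 1.6]
tool_rot: [-3.139, -0.009, 2.96]
force: [-1.7, -1.0, 5.3]
width: 48.0
gripper_force: 62.5
```

```bash
python3 -m jog '{"claw":[0,0,0,0,0,0,0],"xyz":[[0,0,-0.1],[0,0,-0.2],[0,0,-0.2],[0,0,-0.2],[0,0,-0.1],[0,0,0],[0,0,0]],"twist":[[0,0,0],[0,0,0],[0,0,0],[0,0,0],[0,0,0],[0,0,0],[0,0,0]]}'
python3 - <<'E'
from h import *
c,s=np.cos(-.067),np.sin(-.067)
a=-21  # TCP at jig x
X=(530.5+c*a,-159.1+s*a)
S=readout.read_state();e=S['eef_pos'];print(X,toolshift(X[0]-e[0],X[1]-e[1],0))
d=snap('scene','s4.png');a=cv2.imread('pics/s4.png')[190:310,180:340]
cv2.imwrite('pics/c4.png',cv2.resize(a,(560,420),interpolation=cv2.INTER_CUBIC))
E
```

```text
clock: 6.35
eef_pos: [467.8, 59.7, 80.6]
tool_rot: [-3.138, -0.01, 2.96]
force: [1.2, 0.1, -0.5]
width: 48.1
gripper_force: 62.0
(np.float64(509.5471168704073), np.float64(-157.69405243425336)) [-8.03522221e+01 -2.06227031e+02 -1.75768338e-01]
```

View pics/c4.png

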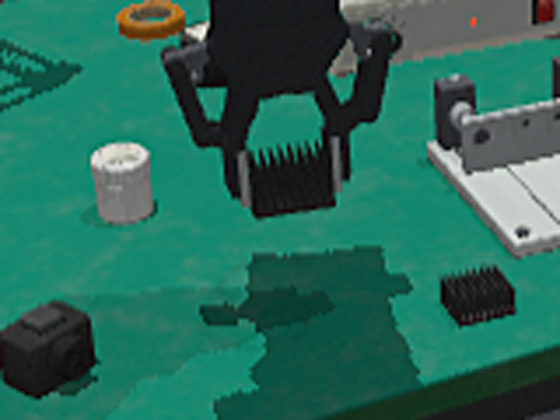

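```bash
python3 -m jog '{"claw":[0,0,0,0,0,0,0,0,0],"xyz":[[-0.1,-0.25,0],[-0.16,-0.41,0],[-0.16,-0.41,0],[-0.16,-0.41,0],[-0.13,-0.33,0],[-0.1,-0.25,0],[0,0,0],[0,0,0],[0,0,0]],"twist":[[0,0,0],[0,0,0],[0,0,0],[0,0,0],[0,0,0],[0,0,0],[0,0,-0.0365],[0,0,0],[0,0,0]]}'
python3 -m jog '{"claw":[0,0],"xyz":[[0,0,0],[0,0,0]],"twist":[[0,0,0],[0,0,0]]}'
python3 - <<'E'
from h import *
c,s=np.cos(-.067),np.sin(-.067)
a=-21
X=(530.5+c*a,-159.1+s*a)
S=readout.read_state();e=S['eef_pos'];print(S['tool_rot'],e,X,toolshift(X[0]-e[0],X[1]-e[1],0))
E
```

```text
clock: 7.52
eef_pos: [510.2, -157.1, 80.4]
tool_rot: [-3.14, -0.011, 3.073]
force: [-0.4, -0.3, -0.9]
width: 48.3
gripper_force: 62.0
clock: 7.78
eef_pos: [510.6, -157.3, 80.8]
tool_rot: [-3.14, -0.01, 3.075]
force: [-0.6, 0.2, -1.7]
width: 48.1
gripper_force: 62.0
[-3.13967573 -0.00994882  3.0747194 ] [ 510.60494693 -157.29424273   80.83616285] (np.float64(509.5471168704073), np.float64(-157.69405243425336)) [ 1.02869805 -0.4695834   0.01113484]
```

```bash
python3 -m jog '{"claw":[0,0,0,0,0,0],"xyz":[[0,0,0.2],[0,0,0.25],[0,0,0.1],[0,0,0.06],[0,0,0],[0,0,0]],"twist":[[0,0,0],[0,0,0],[0,0,0],[0,0,0],[0,0,0],[0,0,0]]}'
python3 -m jog '{"claw":[0,0,0],"xyz":[[0,0,0.03],[0,0,0.02],[0,0,0]],"twist":[[0,0,0],[0,0,0],[0,0,0]]}'
```

```text
clock: 8.52
eef_pos: [510.5, -157.9, 20.5]
tool_rot: [-3.139, -0.009, 3.075]
force: [0.3, 0.0, -1.1]
width: 48.2
gripper_force: 62.1
clock: 8.9
eef_pos: [509.8, -157.7, 14.8]
tool_rot: [-3.14, -0.01, 3.075]
force: [0.1, -0.1, -0.4]
width: 48.0
gripper_force: 62.1
```

```bash
python3 -m jog '{"claw":[0,0,0],"xyz":[[0,0,0.015],[0,0,0],[0,0,0]],"twist":[[0,0,0],[0,0,0],[0,0,0]]}'
python3 -m jog '{"claw":[0,0,0],"xyz":[[0,0,0.01],[0,0,0],[0,0,0]],"twist":[[0,0,0],[0,0,0],[0,0,0]]}'
```

```text
clock: 9.28
eef_pos: [510.0, -157.8, 13.6]
tool_rot: [-3.14, -0.01, 3.075]
force: [-1.4, 0.2, 3.9]
width: 48.6
gripper_force: 62.7
clock: 9.65
eef_pos: [510.0, -157.8, 13.6]
tool_rot: [-3.14, -0.009, 3.074]
force: [-2.7, 1.4, 14.0]
width: 48.0
gripper_force: 63.8
```

Run:
```python
from h import *
for c in('scene','top'): snap(c,c+'5.png')
a=cv2.imread('pics/scene5.png')[185:275,275:395];b=cv2.imread('pics/top5.png')[185:265,320:390]
cv2.imwrite('pics/c5.png',np.hstack([cv2.resize(a,(440,330),interpolation=3),cv2.resize(b,(289,330),interpolation=3)]))
```

```text
(no output)
```

View pics/c5.png

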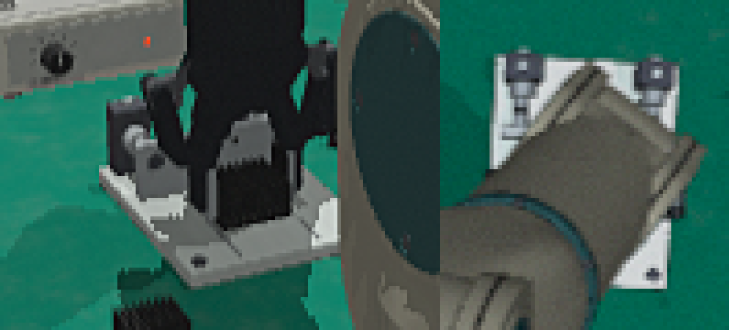

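The sink sits flat on the bed between the lines (crop (250,190)), ahead of the panel. I relax the down-force and push forward.

```bash
python3 -m jog '{"claw":[0,0,0,0,0,0],"xyz":[[0,0,-0.008],[-0.03,0,0],[-0.03,0,0],[-0.03,0,0],[0,0,0],[0,0,0]],"twist":[[0,0,0],[0,0,0],[0,0,0],[0,0,0],[0,0,0],[0,0,0]]}'
python3 -m jog '{"claw":[0,0,0,0,0],"xyz":[[-0.02,0,0],[-0.02,0,0],[-0.02,0,0],[0,0,0],[0,0,0]],"twist":[[0,0,0],[0,0,0],[0,0,0],[0,0,0],[0,0,0]]}'
```

```text
clock: 10.5
eef_pos: [517.1, -158.2, 13.6]
tool_rot: [-3.141, -0.013, 3.074]
force: [-5.9, 0.9, 11.8]
width: 48.2
gripper_force: 63.7
clock: 11.12
eef_pos: [522.8, -158.7, 13.6]
tool_rot: [-3.141, -0.013, 3.074]
force: [-5.7, 1.7, 13.5]
width: 48.6
gripper_force: 63.8
```

```bash
python3 -m jog '{"claw":[0,0,0],"xyz":[[0,0,-0.008],[0,0,0],[0,0,0]],"twist":[[0,0,0],[0,0,0],[0,0,0]]}'
python3 -m jog '{"claw":[0,0,0,0],"xyz":[[-0.02,0,0],[-0.02,0,0],[0,0,0],[0,0,0]],"twist":[[0,0,0],[0,0,0],[0,0,0],[0,0,0]]}'
python3 -m jog '{"claw":[0,0,0,0],"xyz":[[-0.02,0,0],[-0.01,0,0],[0,0,0],[0,0,0]],"twist":[[0,0,0],[0,0,0],[0,0,0],[0,0,0]]}'
```

```text
clock: 11.5
eef_pos: [524.6, -158.8, 13.7]
tool_rot: [-3.14, -0.01, 3.074]
force: [-2.3, -0.2, 2.6]
width: 48.1
gripper_force: 62.6
clock: 12.0
eef_pos: [526.7, -158.9, 13.7]
tool_rot: [-3.141, -0.014, 3.074]
force: [-6.1, 0.8, 7.4]
width: 48.1
gripper_force: 63.1
clock: 12.5
eef_pos: [528.3, -159.0, 13.7]
tool_rot: [-3.141, -0.016, 3.073]
force: [-8.0, 0.3, 10.3]
width: 48.2
gripper_force: 63.5
```

```bash
python3 -m jog '{"claw":[0,0,0,0],"xyz":[[-0.02,0,-0.006],[-0.02,0,0],[0,0,0],[0,0,0]],"twist":[[0,0,0],[0,0,0],[0,0,0],[0,0,0]]}'
python3 -m jog '{"claw":[0,0,0,0],"xyz":[[-0.02,0,-0.005],[0,0,0],[0,0,0],[0,0,0]],"twist":[[0,0,0],[0,0,0],[0,0,0],[0,0,0]]}'
```

```text
clock: 13.0
eef_pos: [531.2, -159.1, 13.8]
tool_rot: [-3.141, -0.018, 3.073]
force: [-9.8, -0.2, 7.5]
width: 47.9
gripper_force: 63.2
clock: 13.5
eef_pos: [532.8, -159.3, 13.9]
tool_rot: [-3.141, -0.019, 3.073]
force: [-8.7, -0.4, 4.2]
width: 48.2
gripper_force: 62.6
```

```bash
python3 -m jog '{"claw":[0,0,0,0],"xyz":[[-0.018,0,-0.002],[0,0,0],[0,0,0],[0,0,0]],"twist":[[0,0,0],[0,0,0],[0,0,0],[0,0,0]]}'
python3 - <<'E'
from h import *
d=snap('top');s=snap('scene')
a=s['color'][195:275,285:395][:,:,::-1];b=d['color'][190:225,325:385][:,:,::-1]
cv2.imwrite('pics/c6.png',np.hstack([cv2.resize(a,(440,320),interpolation=3),cv2.resize(b,None,fx=6,fy=320/35,interpolation=3)]))
E
```

```text
clock: 14.0
eef_pos: [533.8, -159.3, 13.9]
tool_rot: [3.141, -0.021, 3.073]
force: [-9.8, 1.0, 4.9]
width: 48.2
gripper_force: 62.7
```

View pics/c6.png

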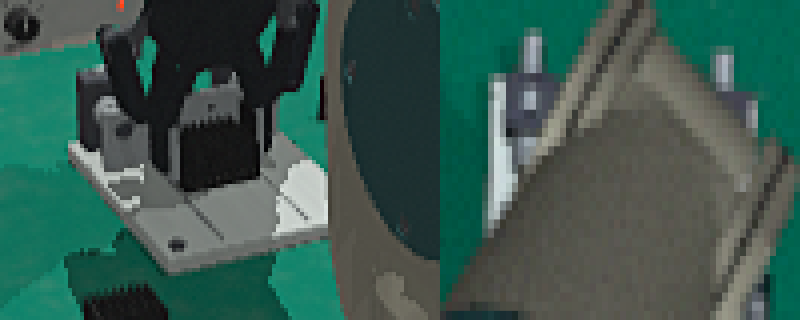

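The guide pins now stick out behind the housings, and the sink is square on the panel between the lines. Force is about 9.8 N, roughly 8 N of it on the panel. Hold steady.

```bash
for i in 1 2 3; do python3 -m jog '{"claw":[0,0,0,0,0,0,0,0,0,0],"xyz":[[0,0,0],[0,0,0],[0,0,0],[0,0,0],[0,0,0],[0,0,0],[0,0,0],[0,0,0],[0,0,0],[0,0,0]],"twist":[[0,0,0],[0,0,0],[0,0,0],[0,0,0],[0,0,0],[0,0,0],[0,0,0],[0,0,0],[0,0,0],[0,0,0]]}'; done
```

```text
clock: 15.35
eef_pos: [533.8, -159.3, 13.9]
tool_rot: [3.141, -0.021, 3.073]
force: [-10.1, -0.1, 4.6]
width: 47.9
gripper_force: 62.7
clock: 16.6
eef_pos: [533.8, -159.3, 13.9]
tool_rot: [3.141, -0.021, 3.073]
force: [-11.0, -0.0, 5.4]
width: 48.2
gripper_force: 62.7
clock: 17.85
eef_pos: [533.8, -159.3, 13.9]
tool_rot: [3.142, -0.021, 3.073]
force: [-11.6, 0.1, 5.5]
width: 48.0
gripper_force: 62.7
```

```bash
python3 -c "
from cell import order;print(order.finish_job())"
```

```text
the job is handed in; nothing more can be done
None
```

I handed the job in with the middle-sized heat sink flat on the jig bed, fins up and centred. It was held against the panel for over 3 s without moving. I estimate the panel was pushed back 7–8 mm, from the arm's travel and a wrist force of 10–12 N that includes bed friction. The verdict was not shown.

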